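Refit the washed burner crowns and caps on a gas hob

TASK

Put the two open burners of the gas hob back together from the washed parts on the drying mat: seat each aluminium crown fully in the burner cup of its own size, then lay the black cap of that size on the crown, so that everything sits centred, level and fully home. Lower each part gently into place rather than dropping it, and leave the white bowl, the jar lid and the spice jar where they are.

Things in the scene. Friction and masses are not known exactly. Their poses are not given: they have to be found in the camera images.
- burner_large: Large open burner: dark round cup fixed on the hob plate, in the column next to the mat (front or rear). Outer width 62 mm, inner 56; rim 10 mm, inner floor 3 mm above its origin. Origin: centre of underside, 10 mm above the worktop; z up; x points to a white spark plug 10 mm high, 6 thick, 39 mm from centre. Else clear 80 mm round; 140 mm to its +y stand a pan support and a pan 105 mm high.
- burner_small: Small open burner: dark round cup fixed on the hob plate, in the column next to the mat (front or rear). Outer width 45 mm, inner 39; rim 10 mm, inner floor 3 mm above its origin. Origin: centre of underside, 10 mm above the worktop; z up; x points to a white spark plug 10 mm high, 6 thick, 30.5 mm from centre. Else clear 80 mm round; 140 mm to its +y stand a pan support and a pan 105 mm high.
- crown_large: Loose large crown, 130 g: bare aluminium ring with flame slots, upright on mat. Foot 10 mm high, 50 mm across, tapering to 40 mm at the bottom; above it a flange 64 mm across, 10 to 23 mm above the origin (grip it), flat top with a 36 mm opening. Origin: centre of underside; yaw free. Seated, its foot stands on the large cup's floor: origin 3 mm above the cup's, flange 3 mm above the rim.
- crown_small: Loose small crown, 60 g: bare aluminium ring with flame slots, upright on mat. Foot 10 mm high, 33 mm across, tapering to 23 mm at the bottom; above it a flange 44 mm across, 10 to 23 mm above the origin (grip it), flat top with a 24 mm opening. Origin: centre of underside; yaw free. Seated, its foot stands on the small cup's floor: origin 3 mm above the cup's, flange 3 mm above the rim.
- cap_large: Loose large cap, 170 g: black enamelled disc 68 mm across, right way up on the mat; edge 5 to 13 mm above the origin (grip it), domed top at 15.5. Under the disc a boss 5 mm high (28 mm, tapering to 22 mm). Origin: centre of the boss's underside; z up; yaw free. Seated, boss in the large crown's opening, disc on its flat top: origin 18 mm above the crown's.
- cap_small: Loose small cap, 80 g: black enamelled disc 48 mm across, right way up on the mat; edge 5 to 13 mm above the origin (grip it), domed top at 15.5. Under the disc a boss 5 mm high (16 mm, tapering to 10 mm). Origin: centre of the boss's underside; z up; yaw free. Seated, boss in the small crown's opening, disc on its flat top: origin 18 mm above the crown's.
- mat: Pale green silicone drying mat, 235 (x) by 335 (y) by 5 mm, fixed on the worktop; the burner parts and two other things stand on it. Origin: centre of its underside; its top is 5 mm above the worktop.
- ramekin: Bystander: small white ceramic bowl on the mat, 62 mm across, 38 mm high, loose. Origin: centre of its underside.
- jar_lid: Bystander: brass-coloured jar lid on the mat, 60 mm across, 14 mm high, loose. Not a burner part. Origin: centre of its underside.
- spice_jar: Bystander: brown spice jar with yellow cap on the worktop beyond the mat, 46 mm across, 90 mm high, loose. Origin: centre of its underside.
Mind the look-alikes: they are no part of the job. What is shaped like the crown_small but orange is not meant. What is shaped like the cap_large but green is not meant.

How it is judged:
By the outcome, as a careful person would: the job done as asked, in the order asked, and still so for the second after the job is handed in, with the robot touching nothing.
It also fails if it takes over 99 s, if anything falls off the work surface, if the arm or the gripper's body presses on something with over 40 N, if the wrist force passes 120 N, or if a joint passes its speed limit or range.

ROBOT

A 7-joint arm with a two-finger parallel gripper is mounted at the origin on the work surface. World frame = base frame: x ahead of the robot, y to its left, z up, the work surface at z = 0. Lengths are in mm, angles in rad, forces in N, time in s.
With the tool pointing down it reaches from about 425 to 875 mm from the base axis. Payload 8.4 kg.
Tool frame: the origin (TCP) lies midway between the tips of the shut fingers; the grasp point (between the pads) lies 19 mm behind it; z points along the fingers, y is the line along which they close (so a half turn about z gives the same grasp; the last joint's range is limited). The gripper opens to 87 mm and grips with 3 to 60 N. Pads are 19 mm wide; open, the fingers measure 117 mm over their backs; the gripper's body (75 mm by 190 mm) begins 51 mm behind the grasp point.
Start: joints at [-1.324, 0.333, 0.04, 1.465, -0.013, 1.343, -0.059], TCP at [220.317, 611.493, 222.546] pointing down, gripper open.
Joint ranges: [-2.58, 2.58], [-0.38, 2.09], [-1.3, 1.39], [0.25, 2.4], [-1.5, 4.64], [0.08, 2.09], [-2.65, 2.65]. Speed limits (rad/s): [2.22, 2.22, 2.79, 2.79, 3.14, 3.14, 3.14].

INTERFACE

Orientations are given as a unit quaternion [w, x, y, z].
In Python, from cell import arm gives the robot as it stands.
- The arm moves only by the tool move_arm, never from a script. Its argument "series" is a list of rows, each a list of 3 entries, a list of its own where there are three numbers: the opening, from 0 (shut) to 1 (fully open), then the shift along the tool's x, y, z in units of 50 mm (1.0 is 50 mm), then the turn, a rotation vector about the tool's x, y, z in units of 6 degrees (1.0 is 6 degrees). In form: [[gripper, [dx, dy, dz], [wx, wy, wz]], ...]. A call has 1 to 20 rows; each row is the pose to reach, as a shift and turn from the pose commanded when the call began, along the tool's axes at that moment; what a row does not reach only later rows make up. A row lasts 1/8 s, in which the tool goes at most 62.5 mm and 10.7 degrees, less where a joint would pass 70% of its speed; a pose out of reach is approached as far as the arm can. A call with a gripper value outside its range is refused whole. The fingers move at their own pace and stop on an object; "force" is the grip in N (left out, the last holds). Time passes only in rows, so rows that repeat a pose let the fingers close. It gives the time, the measured TCP pose, the force, the opening and the grip force at its end, in the units of the state.
- arm.get_obs(): the state, without advancing time (a new reading comes with each control period).
- arm.snapshot(name): name is "scene" or "top"; returns the picture (400x640x3 uint8, blue, green, red); there is no depth.
- arm.camera_info(name): a dict with "fx", "fy", "cx", "cy" (pixels), "k1" (the pictures are not rectified: a ray, as slopes to the right and down, at radius r is drawn at 1 + k1 r^2 times it, then the intrinsics apply), "position" and "rotation" of the camera in the world. Camera axes: x right, y down, z forward; pixel columns grow to the right and rows downward; lengths in mm; the calibration is good to about 2 mm. A picture is of the moment at which its call begins. camera_info takes no time and is no camera call.
- arm.sign_off(): hands the job in; it is judged then, once.
The state is a dict: "t": time; "joint_pos": joint angles; "qvel": joint speeds; "effort": joint torques, N m; "eef_pos": TCP position; "eef_rot": TCP orientation; "ft_force": force on the tool from outside, world axes, zero at the start; "torque": the same for the moment, N m; "grip_width": finger opening in mm; "gripper_force": force on a finger pad.
Only numpy, scipy, OpenCV 4.12 (cv2) and the standard library are available. Lean on these libraries where they do the work, as an engineer would, in place of code of your own. Each camera call takes 0.05 s, during which the arm holds its last target. There are 200 camera calls.

## Working session

There is one attempt and no reset: what is moved stays moved. The work goes in short steps, Python scripts to look and compute and a tool call to move; the robot and the scene stay as the last step left them, time stands still between calls to the robot, and variables do not carry over. Pictures are saved under pics/ and viewed, at most 14 in all, crops included, and the job is handed in when it is done.

Besides the shell and the picture viewer there is one more tool, called after "Emit:" by a JSON object that holds its "name" and its "arguments", one argument or row to a line. move_arm: Moves the arm, as the interface text tells. Its arguments: {"type":"object","properties":{"series":{"type":"array"},"force":{"type":"number"}},"required":["series"]}

```bash
ls; mkdir -p pics
python3 - <<'E'
from cell import arm
import cv2
for n in("scene","top"):
    cv2.imwrite(f"pics/{n}0.png",arm.snapshot(n)); print(n,arm.camera_info(n))
print(arm.get_obs())
E
```

```text
pics
scene {'fx': 375.6904701771239, 'fy': 375.6904701771239, 'cx': 320.7193181522001, 'cy': 196.91923339716794, 'k1': -0.05808996554764173, 'position': array([1299.47396002, -194.4416681 ,  753.33895982]), 'rotation': array([-0.29772657,  0.6968231 ,  0.59503938, -0.26781448])}
top {'fx': 365.0966397189028, 'fy': 365.0966397189028, 'cx': 312.37068873707767, 'cy': 200.12554918132432, 'k1': -0.05089257483377095, 'position': array([435.52233995, -96.79262143, 795.05445342]), 'rotation': array([-0.06142906,  0.70606584, -0.70309488,  0.05792314])}
{'t': 0.1, 'joint_pos': array([-1.32421918,  0.33387525,  0.03986489,  1.46618437, -0.01345005,
        1.34329611, -0.05850122]), 'qvel': array([-0.00023415, -0.00014924,  0.00143454, -0.00303645, -0.00045129,
        0.00091271, -0.00044806]), 'effort': array([ 5.17114662e-03, -6.57809114e+01,  1.34053230e+00, -4.04712296e+01,
       -5.96698956e-02,  4.08809760e-02,  8.57390251e-05]), 'eef_pos': array([220.16092097, 611.12503186, 221.72469839]), 'eef_rot': array([-1.04327500e-04,  1.72038482e-01,  9.85089945e-01, -7.41534818e-04]), 'ft_force': array([ 0.21119999,  0.39803752, -0.18299556]), 'torque': array([-0.01408656,  0.03833959, -0.01888262]), 'gripper_force': 0.0, 'grip_width': 87.03830683216056}
```

View pics/scene0.png

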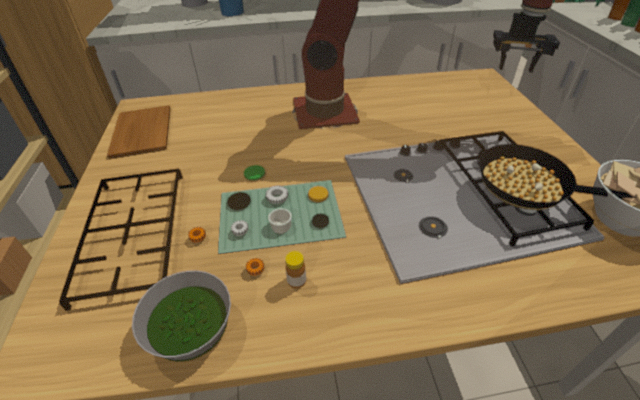

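View pics/top0.png

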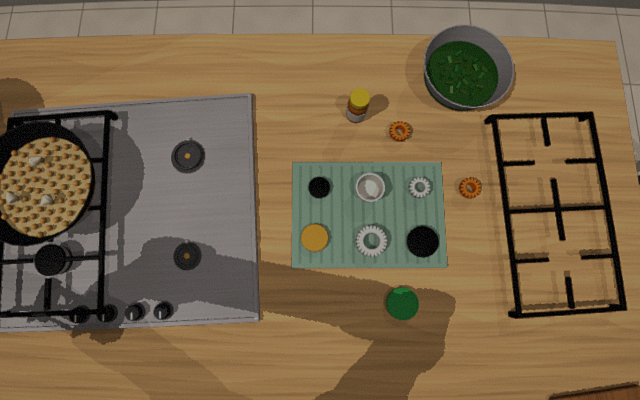

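The top view shows these parts:
- Large cap: black disc at (423,241).
- Small cap: black disc at (319,187).
- Large crown: (372,241).
- Small crown: (420,187).
- Cups: large at about (188,156), small at about (187,255).

These could be mistaken for parts:
- Orange crowns at (400,131) and (470,187), to be left alone.
- Green cap at (402,303), to be left alone.
- Bowl at (370,187) and brass lid at (315,238), to be left alone.

Next is a close crop to check the choice.

```bash
cat > h.py <<'E'
import numpy as np, cv2
from scipy.spatial.transform import Rotation as R
from cell import arm
def cam(n):
    c=arm.camera_info(n); K=np.array([[c['fx'],0,c['cx']],[0,c['fy'],c['cy']],[0,0,1]])
    q=c['rotation']; return K,np.array([c['k1'],0,0,0,0]),c['position'],R.from_quat(np.r_[q[1:],q[0]]).as_matrix()
def pts(n,uv,z):
    K,d,p,M=cam(n); s=cv2.undistortPoints(np.array(uv,float).reshape(-1,1,2),K,d)[:,0]
    r=np.c_[s,np.ones(len(s))]@M.T
    return p+r*((z-p[2])/r[:,2])[:,None]
def circ(n,cnt,z):  # contour -> circle on plane z: centre, diameters
    P=pts(n,cnt.reshape(-1,2),z)[:,:2].astype(np.float32)
    (c,ax,_)=cv2.fitEllipse(P.reshape(-1,1,2)); return np.array(c),ax
E
python3 - <<'E'
from h import *
print("rough:")
for k,uv,z in [("capL",(423,241),18),("capS",(319,187),18),("crL",(372,241),28),("crS",(420,187),28),("ram",(370,187),43),("lid",(315,238),19),("bL",(188,156),20),("bS",(187,255),20)]:
    print(k,pts("top",[uv],z)[0].round())
t=cv2.imread("pics/top0.png"); s=cv2.imread("pics/scene0.png")
a=cv2.resize(t[155:275,285:455],None,fx=3,fy=3,interpolation=cv2.INTER_CUBIC)
b=np.hstack([cv2.resize(x,(250,230),interpolation=cv2.INTER_CUBIC) for x in(t[130:180,160:215],t[230:280,160:215])])
im=np.zeros((590,510,3),np.uint8); im[:360]=a; im[360:,:500]=b
cv2.imwrite("pics/crop.png",im)
c=cv2.resize(s[170:250,210:350],None,fx=4,fy=4,interpolation=cv2.INTER_CUBIC)
d=cv2.resize(s[155:245,380:460],None,fx=3,fy=3,interpolation=cv2.INTER_CUBIC)
im=np.zeros((595,565,3),np.uint8); im[:320,:560]=c; im[320:590,:240]=d
cv2.imwrite("pics/crop2.png",im)
E
```

```text
rough:
capL [ 481. -328.   18.]
capS [ 597. -107.   18.]
crL [ 480. -218.   28.]
crS [ 596. -324.   28.]
ram [ 592. -214.   43.]
lid [486. -99.  19.]
bL [666. 184.  20.]
bS [449. 172.  20.]
```

View pics/crop.png

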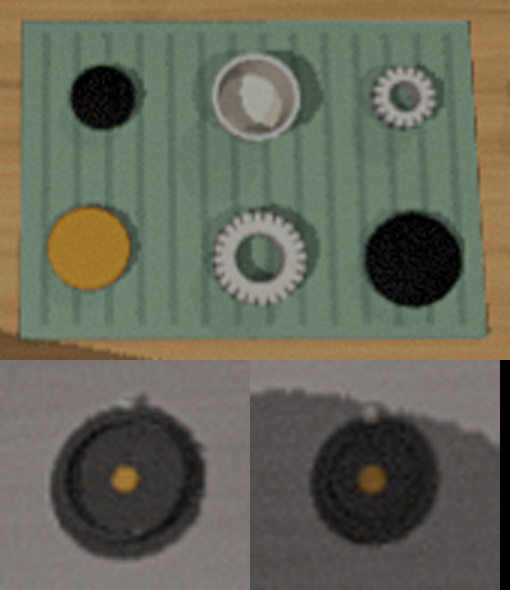

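View pics/crop2.png

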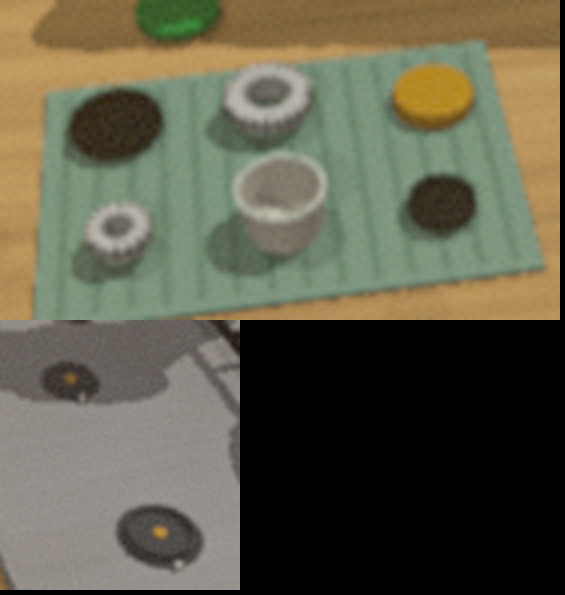

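```bash
cat > meas.py <<'E'
from h import *
def avg(n,k=6): return np.mean([arm.snapshot(n).astype(np.float32) for _ in range(k)],0)
def find(n,img,uv,h,kind,thr,zmid,S=6):
    u,v=uv; c=img[v-h:v+h,u-h:u+h]; c=cv2.resize(c,None,fx=S,fy=S,interpolation=cv2.INTER_CUBIC)
    mx,mn=c.max(2),c.min(2)
    m={'dark':mx<thr,'alu':(mx>thr)&((mx-mn)<0.14*mx)}[kind].astype(np.uint8)
    m=cv2.morphologyEx(m,cv2.MORPH_CLOSE,np.ones((7,7))); m=cv2.morphologyEx(m,cv2.MORPH_OPEN,np.ones((9,9)))
    cs,_=cv2.findContours(m,cv2.RETR_EXTERNAL,cv2.CHAIN_APPROX_NONE)
    k=cv2.convexHull(max(cs,key=cv2.contourArea)); M=np.zeros_like(m); cv2.drawContours(M,[k],-1,1,-1)
    k=max(cv2.findContours(M,0,cv2.CHAIN_APPROX_NONE)[0],key=len).reshape(-1,2)
    return circ(n,(k+0.5)/S-0.5+[u-h,v-h],zmid)
E
python3 - <<'E'
from meas import *
T=avg("top"); S=avg("scene"); np.savez("img.npz",T=T,S=S)
for k,a,b,h,kind,th,z in [("capL",(423,241),(239,201),26,'dark',(55,70),14),("capS",(319,187),(320,221),20,'dark',(55,70),14),
 ("crL",(372,241),(277,196),24,'alu',(125,125),21.5),("crS",(420,187),(240,229),20,'alu',(125,125),21.5),
 ("bL",(188,156),(433,227),24,'dark',(90,90),15),("bS",(187,255),(403,175),20,'dark',(62,70),15)]:
    for n,I,uv,t in(("top",T,a,th[0]),("scene",S,b,th[1])):
        c,ax=find(n,I,uv,h,kind,t,z); print(k,n,c.round(1),np.round(ax,1), I[uv[1],uv[0]].round())
for uv in[(188,140),(165,156),(187,240),(160,255),(200,255),(372,228),(420,180)]: print(uv,T[uv[1],uv[0]].round())
E
```

```text
capL top [ 481.1 -327.9] [66.9 69.7] [8. 6. 9.]
capL scene [ 483.7 -326.6] [65.7 73.9] [24. 41. 51.]
capS top [ 598. -107.] [47.4 47.7] [5. 5. 6.]
capS scene [ 600.6 -105.9] [45.  52.7] [33. 47. 52.]
crL top [ 480.9 -217.2] [63.5 65.1] [106. 122. 103.]
crL scene [ 476.  -215.6] [63.5 67.8] [112. 126. 121.]
crS top [ 597.8 -324.7] [42.5 43.3] [ 86. 103.  84.]
crS scene [ 590.9 -323.3] [46.3 47.5] [138. 147. 149.]
bL top [667.8 185.8] [77.1 79. ] [ 50. 117. 156.]
bL scene [673.4 186.5] [72.1 73.6] [ 56. 107. 140.]
bS top [447.6 174.1] [60.4 61.1] [ 34.  79. 107.]
bS scene [453.  174.6] [54.9 57. ] [ 46.  86. 113.]
(188, 140) [86. 93. 98.]
(165, 156) [118. 123. 129.]
(187, 240) [ 97. 102. 103.]
(160, 255) [78. 79. 82.]
(200, 255) [33. 33. 35.]
(372, 228) [126. 132. 132.]
(420, 180) [155. 161. 162.]
```

```bash
cat > go.py <<'E'
from h import *
import sys
def go(x,y,z,yaw=180):  # delta in tool axes/units to reach target, tool down, tool-x at yaw deg
    o=arm.get_obs(); q=o['eef_rot']; M=R.from_quat(np.r_[q[1:],q[0]])
    a=np.radians(yaw); D=np.array([[np.cos(a),np.sin(a),0],[np.sin(a),-np.cos(a),0],[0,0,-1]]).T
    D=np.column_stack([[np.cos(a),np.sin(a),0],[np.sin(a),-np.cos(a),0],[0,0,-1]])
    d=M.inv().apply(np.array([x,y,z])-o['eef_pos'])/50
    w=np.degrees((M.inv()*R.from_matrix(D)).as_rotvec())/6
    print("d",d.round(3),"w",w.round(2),"t",o['t'],"pos",o['eef_pos'].round(1),"q",o['joint_pos'].round(2),"F",o['ft_force'].round(1),"g",o['grip_width'].round(1))
if __name__=="__main__": 
    for s in sys.argv[1:]: go(*map(float,s.split(',')))
E
python3 go.py 560,250,222
python3 - <<'E'
from meas import *
f=np.load("img.npz")
for k,a,b in[("bL",(188,156),(433,227)),("bS",(187,255),(403,175))]:
    P=[];D=[]
    for n,I,(u,v) in(("top",f['T'],a),("scene",f['S'],b)):
        c=I[v-8:v+8,u-8:u+8]; w=np.clip(c[...,2]-c[...,0]-15,0,None); yy,xx=np.mgrid[v-8:v+8,u-8:u+8]
        uv=(float((w*xx).sum()/w.sum()),float((w*yy).sum()/w.sum()))
        p=cam(n)[2]; d=pts(n,[uv],10)[0]-p; P.append(p);D.append(d/np.linalg.norm(d)); print(k,n,np.round(uv,1),pts(n,[uv],14)[0].round(1))
    A=[np.eye(3)-np.outer(d,d) for d in D]; print("tri",np.linalg.solve(sum(A),sum(a@p for a,p in zip(A,P))).round(1))
for k,a,b in [("crL",(372,241),(277,196)),("crS",(420,187),(240,229))]:
    for zz in(21.5,25,28):
        print(k,zz,[find(n,I,uv,22,'alu',t,zz)[0].round(1) for n,I,uv,t in(("top",f['T'],a,110),("scene",f['S'],b,110))])
E
```

```text
bL top [187.1 155.5] [668.9 188.   14. ]
bL scene [432.9 225.3] [668.6 189.3  14. ]
tri [669.  188.5  14.3]
bS top [186.4 255.5] [447.9 175.6  14. ]
bS scene [403.1 174.1] [447.8 176.7  14. ]
tri [448.  176.1  14. ]
crL 21.5 [array([ 480.8, -216.9]), array([ 477.1, -215.6])]
crL 25 [array([ 480.6, -216.4]), array([ 481. , -215.5])]
crL 28 [array([ 480.5, -215.9]), array([ 484.4, -215.4])]
crS 21.5 [array([ 598.2, -324.7]), array([ 591.9, -322.9])]
crS 25 [array([ 597.5, -323.7]), array([ 595.3, -322.2])]
crS 28 [array([ 596.9, -322.8]), array([ 598.2, -321.7])]Traceback (most recent call last):
  File "go.py", line 11, in <module>
    for s in sys.argv[1:]: go(*map(float,s.split(',')))
                           ~~^^^^^^^^^^^^^^^^^^^^^^^^^^
  File "go.py", line 9, in go
    print("d",d.round(3),"w",w.round(2),"t",o['t'],"pos",o['eef_pos'].round(1),"q",o['joint_pos'].round(2),"F",o['ft_force'].round(1),"g",o['grip_width'].round(1))
                                                                                                                                          ^^^^^^^^^^^^^^^^^^^^^
AttributeError: 'float' object has no attribute 'round'
```

```bash
sed -i "s/o\['grip_width'\].round(1)/round(o['grip_width'],1)/; /^    a=np/s/; D=.*//" go.py; python3 go.py 560,250,222
```

```text
d [-8.843 -4.5    0.011] w [ 0.  -0.  -3.3] t 0.7 pos [220.3 611.5 222.6] q [-1.32  0.33  0.04  1.47 -0.01  1.34 -0.06] F [ 0.1 -0.   0.7] g 86.8
```

Emit:
{"name": "move_arm", "arguments": {
  "series": [
    [1,[-8.85,-4.5,0],[0,0,-3.3]],
    [1,[-8.85,-4.5,0],[0,0,-3.3]],
    [1,[-8.85,-4.5,0],[0,0,-3.3]],
    [1,[-8.85,-4.5,0],[0,0,-3.3]],
    [1,[-8.85,-4.5,0],[0,0,-3.3]],
    [1,[-8.85,-4.5,0],[0,0,-3.3]],
    [1,[-8.85,-4.5,0],[0,0,-3.3]],
    [1,[-8.85,-4.5,0],[0,0,-3.3]],
    [1,[-8.85,-4.5,0],[0,0,-3.3]],
    [1,[-8.85,-4.5,0],[0,0,-3.3]]
  ],
  "force": 25
}}

```text
t: 1.95
eef_pos: [560.1, 250.2, 222.4]
eef_rot: [-0.0, 0.0, 1.0, 0.0]
ft_force: [-0.3, 0.2, 1.6]
grip_width: 87.1
gripper_force: 0.0
```

```bash
python3 go.py 480.7,-216,100
```

```text
d [ 1.583 -9.326  2.446] w [ 0. -0. -0.] t 1.95 pos [560.1 250.2 222.4] q [-0.72  0.26  0.28  1.57 -0.07  1.32  1.14] F [-0.3  0.2  1.6] g 87.1
```

Emit:
{"name": "move_arm", "arguments": {
  "series": [
    [1,[1.58,-9.32,2.44],[0,0,0]],
    [1,[1.58,-9.32,2.44],[0,0,0]],
    [1,[1.58,-9.32,2.44],[0,0,0]],
    [1,[1.58,-9.32,2.44],[0,0,0]],
    [1,[1.58,-9.32,2.44],[0,0,0]],
    [1,[1.58,-9.32,2.44],[0,0,0]],
    [1,[1.58,-9.32,2.44],[0,0,0]],
    [1,[1.58,-9.32,2.44],[0,0,0]],
    [1,[1.58,-9.32,2.44],[0,0,0]],
    [1,[1.58,-9.32,2.44],[0,0,0]],
    [1,[1.58,-9.32,2.44],[0,0,0]]
  ]
}}

```text
t: 3.32
eef_pos: [482.2, -214.0, 100.8]
eef_rot: [0.0, -0.002, 1.0, 0.0]
ft_force: [0.9, 0.2, 0.4]
grip_width: 87.2
gripper_force: 0.0
```

```bash
python3 go.py 480.7,-216,15
```

```text
d [ 0.031 -0.041  1.717] w [0.01 0.01 0.03] t 3.325 pos [ 482.2 -214.   100.8] q [-0.19  0.2   0.59  1.93 -0.13  1.04  2.03] F [0.9 0.2 0.4] g 87.2
```

Emit:
{"name": "move_arm", "arguments": {
  "series": [
    [1,[0,0,0],[0,0,0]],
    [1,[0,0,1],[0,0,0]],
    [1,[0,0,1.5],[0,0,0]],
    [1,[0,0,1.7],[0,0,0]],
    [1,[0,0,1.7],[0,0,0]],
    [0,[0,0,1.7],[0,0,0]],
    [0,[0,0,1.7],[0,0,0]],
    [0,[0,0,1.7],[0,0,0]],
    [0,[0,0,1.7],[0,0,0]],
    [0,[0,0,1.7],[0,0,0]],
    [0,[0,0,1.7],[0,0,0]]
  ]
}}

```text
t: 4.7
eef_pos: [481.6, -216.2, 16.1]
eef_rot: [0.0, 0.0, 1.0, 0.0]
ft_force: [-0.6, 1.3, 7.1]
grip_width: 63.5
gripper_force: 25.0
```

```bash
python3 go.py 480.7,-216,15
```

```text
d [0.019 0.004 0.022] w [ 0.    0.01 -0.  ] t 4.7 pos [ 481.6 -216.2   16.1] q [-0.15  0.33  0.56  2.   -0.23  0.87  2.11] F [-0.6  1.3  7.1] g 63.5
```

Emit:
{"name": "move_arm", "arguments": {
  "series": [
    [0,[0,0,-0.5],[0,0,0]],
    [0,[0,0,-1.5],[0,0,0]],
    [0,[0,0,-2.3],[0,0,0]],
    [0,[-0.5,1,-2.3],[0,0,0]],
    [0,[-1,2.1,-2.3],[0,0,0]],
    [0,[-1.5,3.2,-2.3],[0,0,0]],
    [0,[-2,4.3,-2.3],[0,0,0]],
    [0,[-2.5,5.4,-2.3],[0,0,0]],
    [0,[-3,6.5,-2.3],[0,0,0]],
    [0,[-3.4,7.4,-2.3],[0,0,0]],
    [0,[-3.74,8.08,-2.3],[0,0,0]],
    [0,[-3.74,8.08,-2.3],[0,0,0]],
    [0,[-3.74,8.08,-1],[0,0,0]],
    [0,[-3.74,8.08,-1],[0,0,0]],
    [0,[-3.74,8.08,-1],[0,0,0]],
    [0,[-3.74,8.08,-1],[0,0,0]]
  ]
}}

```text
t: 6.7
eef_pos: [669.8, 187.8, 68.2]
eef_rot: [0.002, 0.0, 1.0, 0.001]
ft_force: [0.1, -0.5, -0.8]
grip_width: 63.8
gripper_force: 25.0
```

```bash
python3 go.py 669.5,188.4,24
python3 - <<'E'
from h import *
t=arm.snapshot("top")[110:200,140:240]; s=arm.snapshot("scene")[150:260,370:480]
cv2.imwrite("pics/h1.png",np.hstack([cv2.resize(t,(400,360)),cv2.resize(s,(360,360))]))
E
```

```text
d [0.008 0.012 0.885] w [ 0.01  0.03 -0.01] t 6.7 pos [669.8 187.8  68.2] q [-0.6   0.55  0.37  1.53 -0.21  1.1   1.38] F [ 0.1 -0.5 -0.8] g 63.8
```

View pics/h1.png

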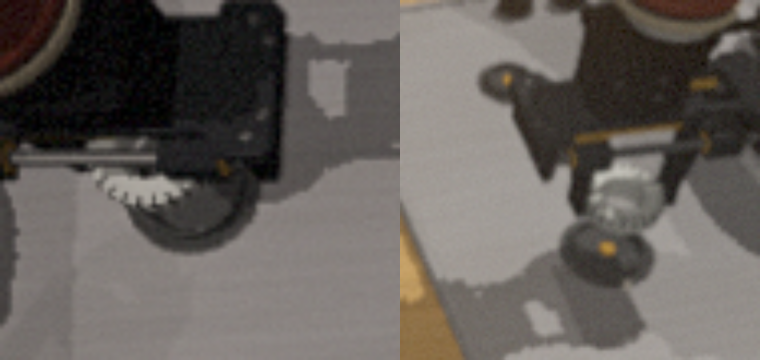

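The crown is held level above the large cup, so I'll lower it slowly.

Emit:
{"name": "move_arm", "arguments": {
  "series": [
    [0,[0,0.01,0.3],[0,0,0]],
    [0,[0,0.01,0.5],[0,0,0]],
    [0,[0,0.01,0.6],[0,0,0]],
    [0,[0,0.01,0.68],[0,0,0]],
    [0,[0,0.01,0.74],[0,0,0]],
    [0,[0,0.01,0.78],[0,0,0]],
    [0,[0,0.01,0.82],[0,0,0]],
    [0,[0,0.01,0.84],[0,0,0]],
    [0,[0,0.01,0.86],[0,0,0]],
    [0,[0,0.01,0.87],[0,0,0]],
    [0,[0,0.01,0.87],[0,0,0]]
  ]
}}

```text
t: 8.18
eef_pos: [668.5, 188.3, 24.1]
eef_rot: [0.0, 0.0, 1.0, 0.0]
ft_force: [-8.9, -2.2, 14.4]
grip_width: 63.6
gripper_force: 25.0
```

```bash
python3 go.py 669.5,188.4,24
```

```text
d [-0.02   0.002  0.002] w [ 0.01  0.   -0.  ] t 8.175 pos [668.5 188.3  24.1] q [-0.59  0.6   0.35  1.56 -0.23  1.03  1.39] F [-8.9 -2.2 14.4] g 63.6
```

Emit:
{"name": "move_arm", "arguments": {
  "series": [
    [0,[0.03,0,-0.01],[0,0,0]],
    [0,[0.03,0,-0.01],[0,0,0]],
    [0,[0.03,0,-0.01],[0,0,0]]
  ]
}}

```text
t: 8.55
eef_pos: [668.2, 188.4, 24.2]
eef_rot: [0.001, 0.0, 1.0, 0.0]
ft_force: [0.0, -0.3, 8.2]
grip_width: 63.4
gripper_force: 25.0
```

Emit:
{"name": "move_arm", "arguments": {
  "series": [
    [0,[0,0,-0.01],[0,0,0]],
    [0,[0.03,0,-0.01],[0,0,0]],
    [0,[0.06,0,-0.01],[0,0,0]],
    [0,[0.06,0,-0.01],[0,0,0]],
    [0,[0.06,0,-0.01],[0,0,0]]
  ]
}}

```text
t: 9.18
eef_pos: [665.9, 188.3, 24.2]
eef_rot: [0.002, 0.0, 1.0, 0.0]
ft_force: [6.3, -0.7, 3.0]
grip_width: 63.8
gripper_force: 25.0
```

Emit:
{"name": "move_arm", "arguments": {
  "series": [
    [0,[-0.03,0,0],[0,0,0]],
    [0,[-0.06,0,0],[0,0,0]],
    [0,[-0.09,0,0],[0,0,0]],
    [0,[-0.09,0,0],[0,0,0]],
    [0,[-0.09,0,0],[0,0,0]]
  ]
}}

```text
t: 9.8
eef_pos: [666.7, 188.4, 24.1]
eef_rot: [-0.002, 0.0, 1.0, 0.0]
ft_force: [-11.1, -1.6, 17.0]
grip_width: 63.8
gripper_force: 25.0
```

Emit:
{"name": "move_arm", "arguments": {
  "series": [
    [0,[0,0,-0.02],[0,0,0]],
    [0,[0,0,-0.02],[0,0,0]],
    [0,[0,0,-0.02],[0,0,0]],
    [0,[0,0,-0.02],[0,0,0]]
  ]
}}

```text
t: 10.3
eef_pos: [667.1, 188.5, 24.1]
eef_rot: [-0.001, -0.0, 1.0, 0.0]
ft_force: [-5.4, -0.2, 9.4]
grip_width: 63.6
gripper_force: 25.0
```

```bash
python3 go.py 669,188.4,24
```

```text
d [-0.038 -0.002  0.003] w [ 0.   -0.02  0.  ] t 10.3 pos [667.1 188.5  24.1] q [-0.59  0.6   0.35  1.56 -0.23  1.03  1.39] F [-5.4 -0.2  9.4] g 63.6
```

Emit:
{"name": "move_arm", "arguments": {
  "series": [
    [0,[0,0,-0.08],[0,0,0]],
    [0,[0,0,-0.1],[0,0,0]],
    [0,[0,0,-0.1],[0,0,0]],
    [0,[0,0,-0.1],[0,0,0]]
  ]
}}

```text
t: 10.8
eef_pos: [668.2, 188.2, 28.8]
eef_rot: [-0.0, 0.0, 1.0, -0.0]
ft_force: [1.0, -0.2, -2.1]
grip_width: 63.7
gripper_force: 25.0
```

```bash
python3 go.py 669.5,188.4,24
```

```text
d [-0.026  0.003  0.095] w [-0. -0. -0.] t 10.8 pos [668.2 188.2  28.8] q [-0.59  0.59  0.36  1.55 -0.23  1.04  1.39] F [ 1.  -0.2 -2.1] g 63.7
```

Emit:
{"name": "move_arm", "arguments": {
  "series": [
    [0,[-0.03,0,0],[0,0,0]],
    [0,[-0.03,0,0.04],[0,0,0]],
    [0,[-0.03,0,0.07],[0,0,0]],
    [0,[-0.03,0,0.09],[0,0,0]],
    [0,[-0.03,0,0.09],[0,0,0]],
    [0.9,[-0.03,0,0.09],[0,0,0]],
    [0.9,[-0.03,0,0.09],[0,0,0]],
    [0.9,[-0.03,0,0.09],[0,0,0]],
    [0.9,[-0.03,0,-0.3],[0,0,0]],
    [1,[-0.03,0,-1.2],[0,0,0]],
    [1,[-0.03,0,-2.1],[0,0,0]],
    [1,[0.6,-1.1,-2.1],[0,0,0]],
    [1,[1.2,-2.2,-2.1],[0,0,0]],
    [1,[1.8,-3.3,-2.1],[0,0,0]],
    [1,[2.4,-4.4,-2.1],[0,0,0]],
    [1,[2.4,-4.4,-2.1],[0,0,0]]
  ]
}}

```text
t: 12.8
eef_pos: [546.8, -37.1, 136.0]
eef_rot: [0.001, 0.004, 1.0, -0.0]
ft_force: [0.1, 0.7, -0.1]
grip_width: 86.8
gripper_force: 0.0
```

```bash
python3 go.py 481.5,-327.5,10
python3 - <<'E'
from h import *
T=arm.snapshot("top");S=arm.snapshot("scene")
t=T[120:190,150:230]; s=S[180:260,390:480]
cv2.imwrite("pics/h2.png",np.hstack([cv2.resize(t,(400,350),interpolation=2),cv2.resize(s,(390,350),interpolation=2)]))
from meas import *
T=avg("top",4);S=avg("scene",4)
for th in(120,140,160):
  for n,I,uv in(("top",T,(186,155)),("scene",S,(433,223))):
    try: c,ax=find(n,I,uv,20,'alu',th,36); print(th,n,c.round(1),np.round(ax,1))
    except Exception as e: print(e)
E
```

```text
d [ 1.262 -5.819  2.517] w [-0.    0.02 -0.08] t 12.8 pos [546.8 -37.1 136. ] q [-0.44  0.2   0.49  1.85 -0.1   1.12  1.64] F [ 0.1  0.7 -0.1] g 86.8
max() iterable argument is empty
120 scene [672.5 182.5] [119.5 175.6]
max() iterable argument is empty
140 scene [671.6 198.2] [ 86.7 174.9]
max() iterable argument is empty
160 scene [670.6 190.5] [57.7 62.8]
```

View pics/h2.png

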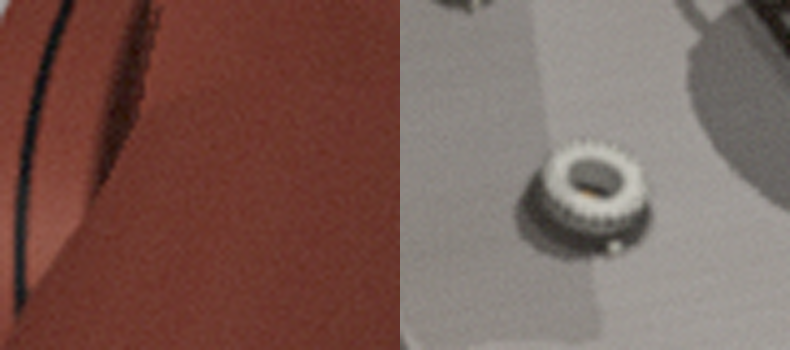

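The scene view shows the large crown level in its cup at about (433,222). The arm blocks the top view here, so I'll check again from over the mat.

Emit:
{"name": "move_arm", "arguments": {
  "series": [
    [1,[1.28,-5.8,0],[0,0,0]],
    [1,[1.28,-5.8,0],[0,0,0]],
    [1,[1.28,-5.8,0],[0,0,0]],
    [1,[1.28,-5.8,0.5],[0,0,0]],
    [1,[1.28,-5.8,1.4],[0,0,0]],
    [1,[1.28,-5.8,1.4],[0,0,0]],
    [1,[1.28,-5.8,1.4],[0,0,0]],
    [1,[1.28,-5.8,1.4],[0,0,0]],
    [1,[1.28,-5.8,1.4],[0,0,0]]
  ]
}}

```text
t: 14.42
eef_pos: [485.6, -320.6, 65.2]
eef_rot: [0.001, -0.001, 1.0, -0.0]
ft_force: [0.2, 1.3, 0.4]
grip_width: 86.6
gripper_force: 0.0
```

```bash
python3 go.py 481.5,-327.5,8.5;  python3 - <<'E'
from meas import *
T=avg("top",4);S=avg("scene",4)
for th in(140,150,160,170):
  for n,I,uv in(("top",T,(186,154)),("scene",S,(433,222))):
    for z in(32,36):
      try: c,ax=find(n,I,uv,16,'alu',th,z); print(th,n,z,c.round(1),np.round(ax,1))
      except Exception as e: print(e)
cv2.imwrite("pics/h3.png",cv2.resize(T[120:190,150:230],(640,560),interpolation=2))
E
```

```text
d [ 0.085 -0.138  1.133] w [-0.    0.02  0.02] t 14.425 pos [ 485.6 -320.6   65.2] q [-0.01  0.38  0.63  1.84 -0.26  1.01  2.3 ] F [0.2 1.3 0.4] g 86.6
140 top 32 [672.  189.7] [62.9 65. ]
140 top 36 [670.8 188.2] [62.5 64.7]
140 scene 32 [651.7 192.7] [ 91.4 104.2]
140 scene 36 [655.3 190.6] [ 90.9 103.6]
150 top 32 [671.7 189.4] [61.4 62.8]
150 top 36 [670.5 187.9] [61.1 62.5]
150 scene 32 [650.5 192.7] [ 89.1 103.1]
150 scene 36 [654.1 190.6] [ 88.6 102.5]
160 top 32 [671.2 188.7] [56.6 57.7]
160 top 36 [670.  187.2] [56.3 57.4]
160 scene 32 [667.  191.8] [59.5 64.4]
160 scene 36 [670.6 189.7] [59.2 64.1]
170 top 32 [688.  182.3] [15.2 42.8]
170 top 36 [686.6 180.8] [15.2 42.5]
170 scene 32 [668.  191.3] [56.6 60.6]
170 scene 36 [671.5 189.2] [56.3 60.2][ WARN:0@6.740] global loadsave.cpp:1063 imwrite_ Unsupported depth image for selected encoder is fallbacked to CV_8U.
```

View pics/h3.png

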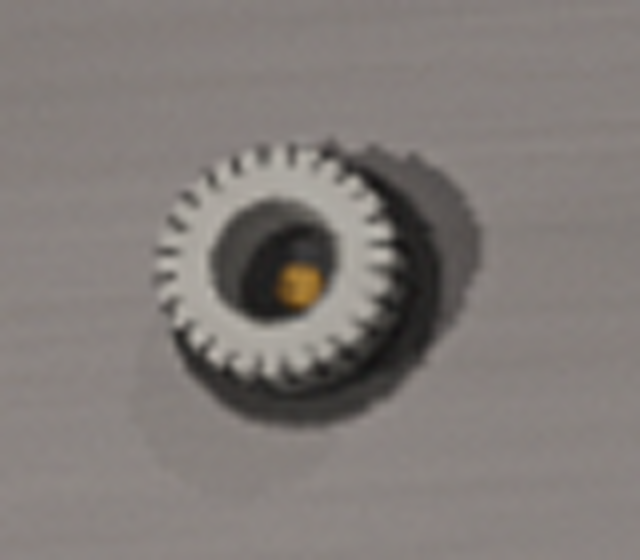

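The crown's top is at about (670.6,188) at z 36, so it is seated but roughly 1.5 mm too far in +x. I'll correct that on the way back after placing the small crown.

```bash
python3 go.py 597,-322.5,66
```

```text
d [-2.255 -0.017 -0.037] w [-0.  0. -0.] t 14.825 pos [ 484.2 -321.6   64.1] q [-0.01  0.38  0.63  1.84 -0.26  1.01  2.3 ] F [ 0.1 -0.3 -0.5] g 87.1
```

Emit:
{"name": "move_arm", "arguments": {
  "series": [
    [1,[-1.2,-0.02,0],[0,0,0]],
    [1,[-2.26,-0.02,0],[0,0,0]],
    [1,[-2.26,-0.02,0],[0,0,0]],
    [1,[-2.26,-0.02,0],[0,0,0]],
    [1,[-2.26,-0.02,0],[0,0,0]],
    [1,[-2.26,-0.02,0],[0,0,0]]
  ]
}}

```text
t: 15.58
eef_pos: [596.5, -323.1, 64.5]
eef_rot: [0.0, 0.001, 1.0, 0.0]
ft_force: [-0.2, -0.4, 0.6]
grip_width: 86.8
gripper_force: 0.0
```

```bash
python3 go.py 597,-322.5,16
```

```text
d [-0.009  0.012  0.97 ] w [ 0.    0.   -0.01] t 15.575 pos [ 596.5 -323.1   64.5] q [ 0.01  0.56  0.58  1.58 -0.34  1.1   2.25] F [-0.2 -0.4  0.6] g 86.8
```

Emit:
{"name": "move_arm", "arguments": {
  "series": [
    [1,[-0.01,0.01,0.6],[0,0,0]],
    [1,[-0.01,0.01,0.85],[0,0,0]],
    [1,[-0.01,0.01,0.97],[0,0,0]],
    [0.7,[-0.01,0.01,0.97],[0,0,0]],
    [0,[-0.01,0.01,0.97],[0,0,0]],
    [0,[-0.01,0.01,0.97],[0,0,0]],
    [0,[-0.01,0.01,0.97],[0,0,0]],
    [0,[-0.01,0.01,0.97],[0,0,0]],
    [0,[-0.01,0.01,0.97],[0,0,0]],
    [0,[-0.01,0.01,0.97],[0,0,0]]
  ],
  "force": 20
}}

```text
t: 16.82
eef_pos: [597.8, -322.2, 15.7]
eef_rot: [0.0, 0.0, 1.0, -0.0]
ft_force: [0.7, 0.8, 1.8]
grip_width: 43.3
gripper_force: 20.0
```

```bash
python3 go.py 448,176.2,75
```

```text
d [ 2.997  9.967 -1.187] w [-0.  0. -0.] t 16.825 pos [ 597.8 -322.2   15.7] q [ 0.03  0.62  0.56  1.61 -0.37  1.02  2.27] F [0.7 0.8 1.8] g 43.3
```

Emit:
{"name": "move_arm", "arguments": {
  "series": [
    [0,[0,0,-0.5],[0,0,0]],
    [0,[0,0,-1.4],[0,0,0]],
    [0,[0.2,0.7,-2.2],[0,0,0]],
    [0,[0.5,1.7,-2.2],[0,0,0]],
    [0,[0.8,2.7,-2.2],[0,0,0]],
    [0,[1.1,3.7,-2.2],[0,0,0]],
    [0,[1.4,4.7,-2.2],[0,0,0]],
    [0,[1.7,5.7,-2.2],[0,0,0]],
    [0,[2,6.7,-2.2],[0,0,0]],
    [0,[2.3,7.7,-2.2],[0,0,0]],
    [0,[2.6,8.7,-2.2],[0,0,0]],
    [0,[2.98,9.97,-2.2],[0,0,0]],
    [0,[2.98,9.97,-2.2],[0,0,0]],
    [0,[2.98,9.97,-1.2],[0,0,0]],
    [0,[2.98,9.97,-1.2],[0,0,0]],
    [0,[2.98,9.97,-1.2],[0,0,0]],
    [0,[2.98,9.97,-1.2],[0,0,0]]
  ]
}}

```text
t: 18.95
eef_pos: [450.0, 176.4, 77.2]
eef_rot: [0.001, 0.001, 1.0, 0.001]
ft_force: [-0.5, -0.5, -0.0]
grip_width: 43.2
gripper_force: 20.0
```

```bash
python3 go.py 448,176.2,24
python3 - <<'E'
from h import *
t=arm.snapshot("top")[215:285,150:230]; s=arm.snapshot("scene")[120:200,360:450]
cv2.imwrite("pics/h4.png",np.hstack([cv2.resize(t,(400,350)),cv2.resize(s,(390,350))]))
E
```

```text
d [ 0.041 -0.006  1.063] w [ 0.01  0.02 -0.01] t 18.95 pos [450.  176.4  77.2] q [-0.79  0.13  0.35  2.05 -0.05  0.97  1.15] F [-0.5 -0.5 -0. ] g 43.2
```

View pics/h4.png

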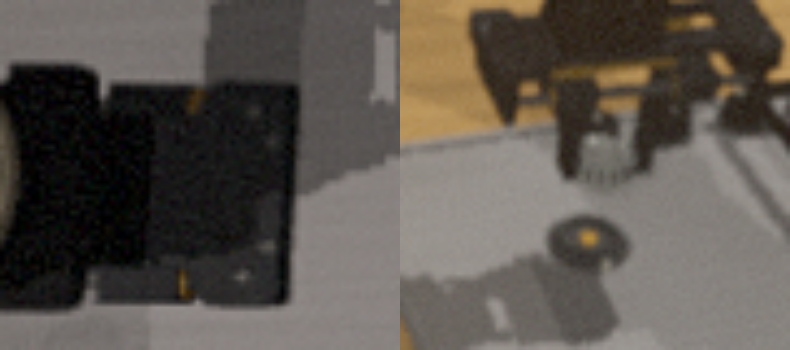

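Emit:
{"name": "move_arm", "arguments": {
  "series": [
    [0,[0,0,0.3],[0,0,0]],
    [0,[0,0,0.5],[0,0,0]],
    [0,[0,0,0.6],[0,0,0]],
    [0,[0,0,0.6],[0,0,0]]
  ]
}}

```text
t: 19.55
eef_pos: [448.5, 176.1, 45.0]
eef_rot: [-0.0, 0.0, 1.0, -0.0]
ft_force: [-1.0, -0.4, -0.3]
grip_width: 43.4
gripper_force: 20.0
```

```bash
python3 go.py 448,176.2,24
```

```text
d [0.009 0.003 0.419] w [-0.01 -0.01 -0.  ] t 19.55 pos [448.5 176.1  45. ] q [-0.79  0.17  0.35  2.08 -0.07  0.9   1.17] F [-1.  -0.4 -0.3] g 43.4
```

Emit:
{"name": "move_arm", "arguments": {
  "series": [
    [0,[0.01,0,0.15],[0,0,0]],
    [0,[0.01,0,0.22],[0,0,0]],
    [0,[0.01,0,0.28],[0,0,0]],
    [0,[0.01,0,0.33],[0,0,0]],
    [0,[0.01,0,0.37],[0,0,0]],
    [0,[0.01,0,0.4],[0,0,0]],
    [0,[0.01,0,0.42],[0,0,0]],
    [0,[0.01,0,0.42],[0,0,0]]
  ]
}}

```text
t: 20.55
eef_pos: [448.3, 176.4, 24.5]
eef_rot: [-0.0, 0.0, 1.0, -0.0]
ft_force: [-0.2, 0.9, -0.2]
grip_width: 43.2
gripper_force: 20.0
```

Emit:
{"name": "move_arm", "arguments": {
  "series": [
    [0,[0,0,0.01],[0,0,0]],
    [0,[0,0,0.02],[0,0,0]],
    [0,[0,0,0.02],[0,0,0]]
  ]
}}

```text
t: 20.92
eef_pos: [448.4, 176.4, 23.6]
eef_rot: [0.0, 0.0, 1.0, 0.0]
ft_force: [0.6, -0.1, -0.2]
grip_width: 43.5
gripper_force: 20.0
```

Emit:
{"name": "move_arm", "arguments": {
  "series": [
    [0,[0,0,0.01],[0,0,0]],
    [0,[0,0,0.02],[0,0,0]],
    [0,[0,0,0.02],[0,0,0]]
  ]
}}

```text
t: 21.3
eef_pos: [448.5, 176.4, 23.4]
eef_rot: [-0.0, 0.0, 1.0, 0.0]
ft_force: [-4.6, -2.7, 14.3]
grip_width: 43.1
gripper_force: 20.0
```

Emit:
{"name": "move_arm", "arguments": {
  "series": [
    [0,[0,0,-0.02],[0,0,0]],
    [0.8,[0,0,-0.02],[0,0,0]],
    [0.8,[0,0,-0.02],[0,0,0]],
    [0.8,[0,0,-0.02],[0,0,0]],
    [0.8,[0,0,-0.4],[0,0,0]],
    [1,[0,0,-1.2],[0,0,0]],
    [1,[-1,0.1,-1.2],[0,0,0]],
    [1,[-2,0.1,-1.2],[0,0,0]],
    [1,[-3,0.2,-1.2],[0,0,0]],
    [1,[-4,0.24,-1.2],[0,0,0]],
    [1,[-4.44,0.24,-1.2],[0,0,0]],
    [1,[-4.44,0.24,-1.2],[0,0,0]],
    [1,[-4.44,0.24,-1],[0,0,0]],
    [1,[-4.44,0.24,-1],[0,0,0]],
    [1,[-4.44,0.24,-1],[0,0,0]]
  ]
}}

```text
t: 23.18
eef_pos: [669.7, 188.6, 72.7]
eef_rot: [-0.0, -0.0, 1.0, 0.0]
ft_force: [0.1, 0.2, 0.4]
grip_width: 87.1
gripper_force: 0.0
```

```bash
python3 go.py 670,188.3,25;python3 - <<'E'
from meas import *
S=avg("scene",4)
cv2.imwrite("pics/h5.png",cv2.resize(S[140:200,360:450],(600,400),interpolation=2).clip(0,255).astype(np.uint8))
E
```

```text
d [-0.006 -0.006  0.953] w [ 0. -0.  0.] t 23.175 pos [669.7 188.6  72.7] q [-0.61  0.55  0.38  1.52 -0.22  1.11  1.39] F [0.1 0.2 0.4] g 87.1
```

View pics/h5.png

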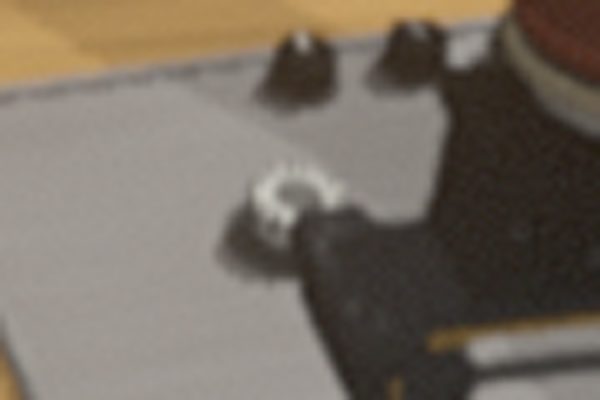

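The small crown sits level in its cup, partly behind the gripper in this view. Now I'll shift the large crown by 1.5 mm.

Emit:
{"name": "move_arm", "arguments": {
  "series": [
    [1,[-0.01,0,0.6],[0,0,0]],
    [1,[-0.01,0,0.85],[0,0,0]],
    [1,[-0.01,0,0.94],[0,0,0]],
    [0.7,[-0.01,0,0.94],[0,0,0]],
    [0,[-0.01,0,0.94],[0,0,0]],
    [0,[-0.01,0,0.94],[0,0,0]],
    [0,[-0.01,0,0.94],[0,0,0]],
    [0,[-0.01,0,0.94],[0,0,0]],
    [0,[-0.01,0,0.86],[0,0,0]],
    [0,[0.02,0,0.86],[0,0,0]],
    [0,[0.02,0,0.86],[0,0,0]],
    [0,[0.02,0,0.9],[0,0,0]],
    [0,[0.02,0,0.93],[0,0,0]],
    [0,[0.02,0,0.95],[0,0,0]],
    [0,[0.02,0,0.95],[0,0,0]]
  ]
}}

```text
t: 25.25
eef_pos: [669.3, 188.3, 26.2]
eef_rot: [-0.0, 0.0, 1.0, 0.0]
ft_force: [-5.3, -0.9, 11.2]
grip_width: 63.7
gripper_force: 20.0
```

```bash
python3 go.py 669,188.3,24.5
```

```text
d [0.006 0.001 0.033] w [ 0. -0. -0.] t 25.25 pos [669.3 188.3  26.2] q [-0.6   0.6   0.37  1.55 -0.24  1.04  1.4 ] F [-5.3 -0.9 11.2] g 63.7
```

Emit:
{"name": "move_arm", "arguments": {
  "series": [
    [0,[0,0,-0.02],[0,0,0]],
    [0.9,[0,0,-0.02],[0,0,0]],
    [0.9,[0,0,-0.02],[0,0,0]],
    [0.9,[0,0,-0.02],[0,0,0]],
    [0.9,[0,0,-0.5],[0,0,0]],
    [1,[0,0,-1.4],[0,0,0]],
    [1,[0.4,-1,-1.6],[0,0,0]],
    [1,[0.8,-2.1,-1.6],[0,0,0]],
    [1,[1.2,-3.2,-1.6],[0,0,0]],
    [1,[1.6,-4.3,-1.6],[0,0,0]],
    [1,[2,-5.4,-1.6],[0,0,0]],
    [1,[2.4,-6.5,-1.6],[0,0,0]],
    [1,[2.8,-7.6,-1.6],[0,0,0]],
    [1,[3.2,-8.7,-1.2],[0,0,0]],
    [1,[3.5,-9.6,-0.9],[0,0,0]],
    [1,[3.74,-10.32,-0.8],[0,0,0]],
    [1,[3.74,-10.32,-0.8],[0,0,0]],
    [1,[3.74,-10.32,-0.8],[0,0,0]],
    [1,[3.74,-10.32,-0.8],[0,0,0]]
  ]
}}

```text
t: 27.62
eef_pos: [483.1, -326.3, 65.2]
eef_rot: [0.0, -0.001, 1.0, 0.0]
ft_force: [1.0, -0.2, -0.4]
grip_width: 86.7
gripper_force: 0.0
```

```bash
python3 go.py 481.5,-327.5,8.5;  python3 - <<'E'
from meas import *
T=avg("top",4);S=avg("scene",4); np.savez("img2.npz",T=T,S=S)
for k,a,b,h in(("L",(186,154),(433,222),16),("S",(186,256),(404,170),13)):
 for n,I,uv in(("top",T,a),("scene",S,b)):
  for th in(110,120,130,140,150,160,170,180):
      try:
        c,ax=find(n,I,uv,h,'alu',th,36)
        if abs(ax[0]-(62 if k=="L" else 43))<8 and abs(ax[1]-(62 if k=="L" else 43))<8:print(k,th,n,c.round(1),np.round(ax,1))
      except Exception as e: pass
cv2.imwrite("pics/h6.png",np.hstack([cv2.resize(x,(390,390),interpolation=2).clip(0,255).astype(np.uint8) for x in (T[225:285,155:215],S[145:195,380:430])]))
E
```

```text
d [ 0.033 -0.024  1.134] w [0.   0.   0.02] t 27.625 pos [ 483.1 -326.3   65.2] q [ 0.03  0.37  0.6   1.83 -0.25  1.01  2.3 ] F [ 1.  -0.2 -0.4] g 86.7
L 140 top [668.9 188.3] [62.2 64.8]
L 150 top [668.4 188. ] [60.4 61.8]
L 160 top [668.3 187.3] [55.2 57.1]
L 160 scene [669.  189.5] [60.4 63.1]
L 170 scene [669.6 189.1] [58.  59.8]
L 180 scene [670.3 188.8] [55.1 55.9]
S 130 top [448.6 176.9] [42.6 43.6]
S 140 top [448.4 176.9] [41.9 42.8]
S 150 top [447.9 177.1] [39.2 40.9]
S 140 scene [446.4 178.1] [41.1 48.3]
```

View pics/h6.png

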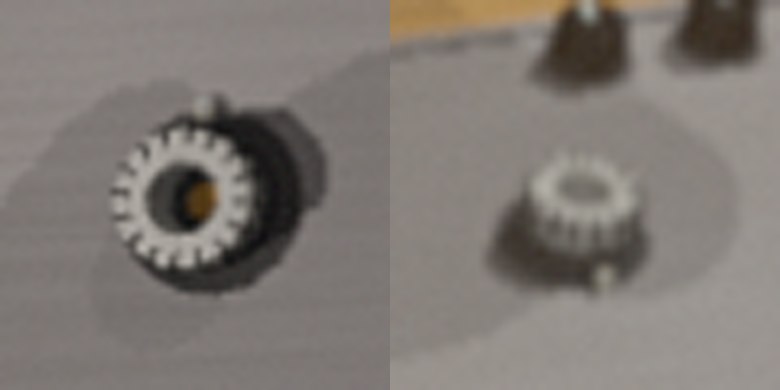

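Both crowns are centred and level: L at (668.8,188.3), S at (448.4,176.9). Next is the large cap.

Emit:
{"name": "move_arm", "arguments": {
  "series": [
    [1,[0.01,-0.01,0.6],[0,0,0]],
    [1,[0.01,-0.01,1],[0,0,0]],
    [1,[0.01,-0.01,1.08],[0,0,0]],
    [1,[0.01,-0.01,1.1],[0,0,0]],
    [1,[0.01,-0.01,1.1],[0,0,0]]
  ],
  "force": 25
}}

```text
t: 28.65
eef_pos: [482.1, -328.5, 10.8]
eef_rot: [0.0, 0.0, 1.0, -0.0]
ft_force: [-0.3, -0.3, 0.4]
grip_width: 87.4
gripper_force: 0.0
```

```bash
python3 go.py 481.5,-327.5,8.5
```

```text
d [0.013 0.021 0.046] w [-0.01  0.01 -0.  ] t 28.65 pos [ 482.1 -328.5   10.8] q [ 0.06  0.45  0.57  1.87 -0.3   0.91  2.34] F [-0.3 -0.3  0.4] g 87.4
```

Emit:
{"name": "move_arm", "arguments": {
  "series": [
    [1,[0.01,0.02,0.04],[0,0,0]],
    [1,[0.01,0.02,0.04],[0,0,0]],
    [0,[0.01,0.02,0.04],[0,0,0]],
    [0,[0.01,0.02,0.04],[0,0,0]],
    [0,[0.01,0.02,0.04],[0,0,0]],
    [0,[0.01,0.02,0.04],[0,0,0]],
    [0,[0.01,0.02,0.04],[0,0,0]],
    [0,[0.01,0.02,0.04],[0,0,0]]
  ]
}}

```text
t: 29.65
eef_pos: [481.2, -327.2, 8.1]
eef_rot: [0.0, 0.0, 1.0, -0.0]
ft_force: [-1.0, 0.2, 1.3]
grip_width: 66.4
gripper_force: 25.0
```

```bash
python3 go.py 669,188.3,80
```

```text
d [-3.753 10.31  -1.438] w [-0.  0. -0.] t 29.65 pos [ 481.2 -327.2    8.1] q [ 0.06  0.45  0.57  1.87 -0.3   0.9   2.34] F [-1.   0.2  1.3] g 66.4
```

Emit:
{"name": "move_arm", "arguments": {
  "series": [
    [0,[0,0,-0.4],[0,0,0]],
    [0,[0,0,-1.2],[0,0,0]],
    [0,[-0.2,0.6,-2],[0,0,0]],
    [0,[-0.6,1.6,-2.3],[0,0,0]],
    [0,[-1,2.7,-2.3],[0,0,0]],
    [0,[-1.4,3.8,-2.3],[0,0,0]],
    [0,[-1.8,4.9,-2.3],[0,0,0]],
    [0,[-2.2,6,-2.3],[0,0,0]],
    [0,[-2.6,7.1,-2.3],[0,0,0]],
    [0,[-3,8.2,-2.3],[0,0,0]],
    [0,[-3.4,9.3,-2.3],[0,0,0]],
    [0,[-3.75,10.3,-2.3],[0,0,0]],
    [0,[-3.75,10.3,-2.2],[0,0,0]],
    [0,[-3.75,10.3,-1.3],[0,0,0]],
    [0,[-3.75,10.3,-1.1],[0,0,0]],
    [0,[-3.75,10.3,-1.1],[0,0,0]],
    [0,[-3.75,10.3,-1.1],[0,0,0]]
  ]
}}

```text
t: 31.78
eef_pos: [669.9, 187.6, 65.1]
eef_rot: [0.001, 0.0, 1.0, 0.0]
ft_force: [-0.1, 0.6, -2.3]
grip_width: 66.5
gripper_force: 25.0
```

```bash
python3 go.py 669,188.3,34;python3 - <<'E'
from h import *
t=arm.snapshot("top")[110:200,140:240]; s=arm.snapshot("scene")[170:250,390:480]
cv2.imwrite("pics/h7.png",np.hstack([cv2.resize(t,(300,300)),cv2.resize(s,(480,427))[:300]]))
E
```

```text
d [0.019 0.014 0.622] w [ 0.01  0.02 -0.01] t 31.775 pos [669.9 187.6  65.1] q [-0.61  0.56  0.38  1.53 -0.22  1.1   1.39] F [-0.1  0.6 -2.3] g 66.5
```

View pics/h7.png

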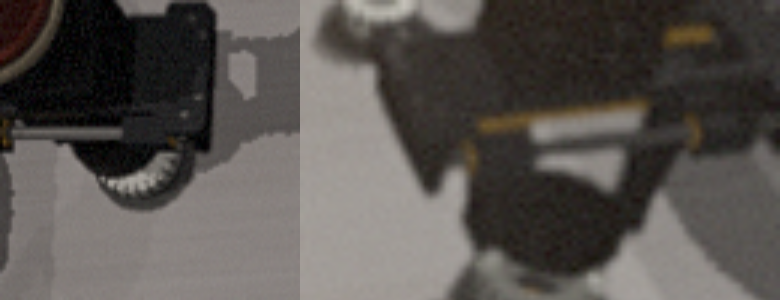

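The cap is held roughly level above the large crown, so I'll lower it.

Emit:
{"name": "move_arm", "arguments": {
  "series": [
    [0,[0,0,0.3],[0,0,0]],
    [0,[0,0,0.45],[0,0,0]],
    [0,[0,0,0.52],[0,0,0]],
    [0,[0,0,0.55],[0,0,0]],
    [0,[0,0,0.57],[0,0,0]],
    [0,[0,0,0.58],[0,0,0]],
    [0,[0,0,0.58],[0,0,0]]
  ]
}}

```text
t: 32.75
eef_pos: [669.0, 187.8, 34.3]
eef_rot: [0.0, 0.0, 1.0, 0.0]
ft_force: [0.2, 0.2, -1.6]
grip_width: 66.6
gripper_force: 25.0
```

```bash
python3 go.py 669,188.3,34
```

```text
d [-0.     0.01   0.005] w [ 0.  0. -0.] t 32.75 pos [669.  187.8  34.3] q [-0.6   0.59  0.37  1.55 -0.23  1.05  1.4 ] F [ 0.2  0.2 -1.6] g 66.6
```

Emit:
{"name": "move_arm", "arguments": {
  "series": [
    [0,[0,0.01,0.01],[0,0,0]],
    [0,[0,0.01,0.02],[0,0,0]],
    [0,[0,0.01,0.03],[0,0,0]],
    [0,[0,0.01,0.03],[0,0,0]]
  ]
}}

```text
t: 33.25
eef_pos: [669.1, 187.9, 34.1]
eef_rot: [0.0, 0.0, 1.0, 0.0]
ft_force: [-5.0, -2.6, 10.6]
grip_width: 67.0
gripper_force: 25.0
```

Emit:
{"name": "move_arm", "arguments": {
  "series": [
    [0,[0,0,-0.02],[0,0,0]],
    [0.9,[0,0,-0.02],[0,0,0]],
    [0.9,[0,0,-0.02],[0,0,0]],
    [0.9,[0,0,-0.02],[0,0,0]],
    [1,[0,0,-0.5],[0,0,0]],
    [1,[0,0,-1.4],[0,0,0]],
    [1,[0.3,-1,-1.6],[0,0,0]],
    [1,[0.6,-2.1,-1.6],[0,0,0]],
    [1,[0.9,-3.2,-1.6],[0,0,0]],
    [1,[1.2,-4.3,-1.6],[0,0,0]],
    [1,[1.4,-5.3,-1.2],[0,0,0]],
    [1,[1.42,-5.9,-0.7],[0,0,0]],
    [1,[1.42,-5.9,-0.6],[0,0,0]],
    [1,[1.42,-5.9,-0.6],[0,0,0]],
    [1,[1.42,-5.9,-0.6],[0,0,0]]
  ]
}}

```text
t: 35.12
eef_pos: [598.6, -105.2, 63.2]
eef_rot: [0.001, -0.001, 1.0, 0.0]
ft_force: [-0.2, -0.2, 0.1]
grip_width: 87.1
gripper_force: 0.0
```

```bash
python3 go.py 598.3,-107,8.5;  python3 - <<'E'
from meas import *
T=avg("top",4);S=avg("scene",4); np.savez("img3.npz",T=T,S=S)
for n,I,uv in(("top",T,(186,153)),("scene",S,(433,216))):
  for th in(45,55,65):
      try:
        c,ax=find(n,I,uv,20,'dark',th,40); print(th,n,c.round(1),np.round(ax,1))
      except Exception as e: print(e)
cv2.imwrite("pics/h8.png",np.hstack([cv2.resize(x,(390,390),interpolation=2).clip(0,255).astype(np.uint8) for x in (T[120:180,155:215],S[190:250,400:460])]))
E
```

```text
d [ 0.006 -0.037  1.094] w [0.   0.01 0.02] t 35.125 pos [ 598.6 -105.2   63.2] q [-0.29  0.41  0.48  1.77 -0.22  1.02  1.85] F [-0.2 -0.2  0.1] g 87.1
45 top [669.  186.5] [67.6 69.8]
55 top [667.1 181.7] [67.1 83.5]
65 top [666.3 181.4] [69.1 84.5]
45 scene [645.9 199.9] [ 7.7 11.1]
55 scene [671.4 187.6] [62.4 69.5]
65 scene [671.9 187.6] [65.9 71.5]
```

View pics/h8.png

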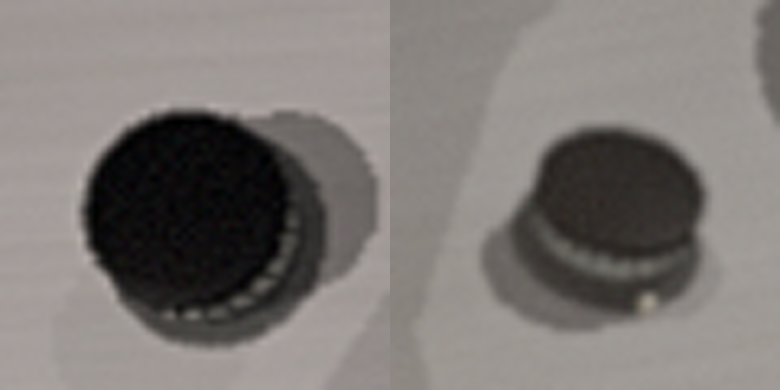

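The large cap sits level on its crown, centred at about (669.5,187.3). Next is the small cap.

Emit:
{"name": "move_arm", "arguments": {
  "series": [
    [1,[0,0,0.6],[0,0,0]],
    [1,[0,0,1],[0,0,0]],
    [1,[0,0,1.05],[0,0,0]],
    [1,[0,0,1.05],[0,0,0]],
    [1,[0,0,1.05],[0,0,0]]
  ]
}}

```text
t: 36.15
eef_pos: [598.4, -106.8, 11.0]
eef_rot: [0.001, 0.0, 1.0, -0.0]
ft_force: [0.2, 0.1, 0.2]
grip_width: 87.2
gripper_force: 0.0
```

```bash
python3 go.py 598.3,-107,8.5
```

```text
d [ 0.003 -0.003  0.05 ] w [-0.    0.01 -0.  ] t 36.15 pos [ 598.4 -106.8   11. ] q [-0.26  0.47  0.46  1.8  -0.26  0.92  1.88] F [0.2 0.1 0.2] g 87.2
```

Emit:
{"name": "move_arm", "arguments": {
  "series": [
    [1,[0,0,0.05],[0,0,0]],
    [0.7,[0,0,0.05],[0,0,0]],
    [0,[0,0,0.05],[0,0,0]],
    [0,[0,0,0.05],[0,0,0]],
    [0,[0,0,0.05],[0,0,0]],
    [0,[0,0,0.05],[0,0,0]],
    [0,[0,0,0.05],[0,0,0]],
    [0,[0,0,0.05],[0,0,0]]
  ],
  "force": 20
}}

```text
t: 37.15
eef_pos: [597.8, -106.7, 7.6]
eef_rot: [-0.0, 0.0, 1.0, -0.0]
ft_force: [-0.0, 0.3, -0.4]
grip_width: 47.1
gripper_force: 20.0
```

```bash
python3 go.py 448.3,176.7,65
```

```text
d [ 2.99   5.667 -1.149] w [-0. -0. -0.] t 37.15 pos [ 597.8 -106.7    7.6] q [-0.26  0.48  0.46  1.8  -0.26  0.92  1.88] F [-0.   0.3 -0.4] g 47.1
```

Emit:
{"name": "move_arm", "arguments": {
  "series": [
    [0,[0,0,-0.4],[0,0,0]],
    [0,[0,0,-1.2],[0,0,0]],
    [0,[0.3,0.6,-2],[0,0,0]],
    [0,[0.8,1.5,-2.2],[0,0,0]],
    [0,[1.3,2.4,-2.2],[0,0,0]],
    [0,[1.8,3.3,-2.2],[0,0,0]],
    [0,[2.3,4.3,-2.2],[0,0,0]],
    [0,[2.7,5.1,-2.2],[0,0,0]],
    [0,[2.99,5.67,-2.2],[0,0,0]],
    [0,[2.99,5.67,-1.8],[0,0,0]],
    [0,[2.99,5.67,-1.2],[0,0,0]],
    [0,[2.99,5.67,-1],[0,0,0]],
    [0,[2.99,5.67,-0.9],[0,0,0]],
    [0,[2.99,5.67,-0.9],[0,0,0]],
    [0,[2.99,5.67,-0.9],[0,0,0]],
    [0,[2.99,5.67,-0.9],[0,0,0]]
  ]
}}

```text
t: 39.15
eef_pos: [448.7, 177.0, 53.1]
eef_rot: [0.0, 0.0, 1.0, 0.0]
ft_force: [0.3, -0.7, -0.5]
grip_width: 46.9
gripper_force: 20.0
```

```bash
python3 go.py 448.3,176.7,34
```

```text
d [ 0.008 -0.006  0.382] w [ 0.    0.01 -0.  ] t 39.15 pos [448.7 177.   53.1] q [-0.75  0.16  0.31  2.07 -0.06  0.92  1.16] F [ 0.3 -0.7 -0.5] g 46.9
```

Emit:
{"name": "move_arm", "arguments": {
  "series": [
    [0,[0,0,0.15],[0,0,0]],
    [0,[0,0,0.25],[0,0,0]],
    [0,[0,0,0.31],[0,0,0]],
    [0,[0,0,0.35],[0,0,0]],
    [0,[0,0,0.37],[0,0,0]],
    [0,[0,0,0.38],[0,0,0]],
    [0,[0,0,0.38],[0,0,0]]
  ]
}}

```text
t: 40.02
eef_pos: [448.4, 176.9, 33.6]
eef_rot: [0.0, 0.0, 1.0, 0.0]
ft_force: [1.2, -0.1, -0.1]
grip_width: 46.6
gripper_force: 20.0
```

Emit:
{"name": "move_arm", "arguments": {
  "series": [
    [0,[0,0,0.01],[0,0,0]],
    [0,[0,0,0.02],[0,0,0]],
    [0,[0,0,0.02],[0,0,0]]
  ]
}}

```text
t: 40.4
eef_pos: [448.7, 176.9, 33.4]
eef_rot: [0.0, 0.0, 1.0, 0.0]
ft_force: [-3.6, -1.8, 10.0]
grip_width: 47.1
gripper_force: 20.0
```

Contact came at the expected height. I'll release, lift and move clear.

Emit:
{"name": "move_arm", "arguments": {
  "series": [
    [0,[0,0,-0.02],[0,0,0]],
    [0.8,[0,0,-0.02],[0,0,0]],
    [0.8,[0,0,-0.02],[0,0,0]],
    [0.8,[0,0,-0.02],[0,0,0]],
    [1,[0,0,-0.5],[0,0,0]],
    [1,[0,0,-1.4],[0,0,0]],
    [1,[-0.4,-1,-2.2],[0,0,0]],
    [1,[-0.8,-2.1,-2.2],[0,0,0]],
    [1,[-1.2,-3.2,-2.2],[0,0,0]],
    [1,[-1.6,-4.3,-2.2],[0,0,0]],
    [1,[-1.8,-5.4,-2.2],[0,0,0]],
    [1,[-2,-6.5,-2.2],[0,0,0]],
    [1,[-2,-7.5,-2.2],[0,0,0]],
    [1,[-2,-7.5,-2.2],[0,0,0]],
    [1,[-2,-7.5,-2.2],[0,0,0]],
    [1,[-2,-7.5,-2.2],[0,0,0]]
  ]
}}

```text
t: 42.4
eef_pos: [548.5, -196.5, 142.4]
eef_rot: [-0.0, -0.001, 1.0, 0.0]
ft_force: [0.2, 0.3, 0.9]
grip_width: 87.0
gripper_force: 0.0
```

Run:
```python
from meas import *
T=avg("top",4);S=avg("scene",4)
for k,a,b in(("L",(186,153),(433,216)),("S",(185,257),(404,166))):
 for n,I,uv in(("top",T,a),("scene",S,b)):
  for th in(25,35,45,55,65):
      try:
        c,ax=find(n,I,uv,20,'dark',th,40); print(k,th,n,c.round(1),np.round(ax,1))
      except Exception as e: pass
cv2.imwrite("pics/h9.png",np.vstack([np.hstack([cv2.resize(x,(300,300),interpolation=2).clip(0,255).astype(np.uint8) for x in r]) for r in ((T[120:180,155:215],S[190:250,400:460]),(T[225:285,155:215],S[140:200,375:435]))]))
```

```text
L 25 top [669.9 186.7] [63.3 68.5]
L 35 top [669.2 186.7] [66.2 68.8]
L 45 top [669.  186.3] [67.6 70.2]
L 55 top [667.1 181.7] [67.2 83.7]
L 65 top [666.3 181.4] [69.3 84.6]
L 45 scene [644.5 196.7] [7.3 9.6]
L 55 scene [671.  187.6] [61.1 69.6]
L 65 scene [671.9 187.5] [65.6 71.8]
S 25 top [452.4 173.7] [36.8 49.4]
S 35 top [450.1 174.6] [44.2 48.8]
S 45 top [450. 169.] [48.1 63.2]
S 55 top [449.8 168.7] [49.7 64.5]
S 65 top [448.7 168.3] [54.  64.3]
S 55 scene [452.9 164. ] [17.1 28.8]
S 65 scene [451.2 176.7] [44.3 50.6]
```

View pics/h9.png

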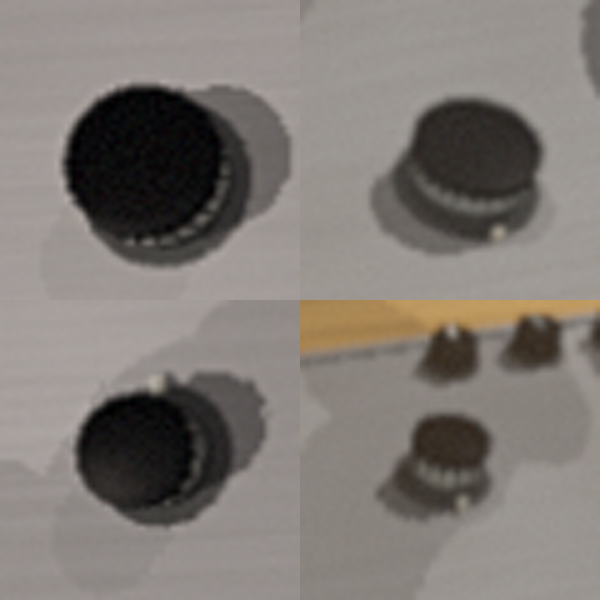

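Both caps sit level and centred within about 2 mm. The bystander objects were never touched, so I'm handing in.

```bash
python3 -c "
from cell import arm
print(arm.sign_off())"
```

```text
the job is handed in; nothing more can be done
None
```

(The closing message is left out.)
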